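Clip the pens home in the desk organiser

ROBOT

A 6-joint arm with a two-finger parallel gripper is mounted at the origin on a cart in front of the work surface, level with it; the furniture and walls round the work are solid. World frame = base frame: x ahead of the robot, y to its left, z up, the work surface at z = 0. Lengths are in m, angles in rad, forces in N, time in s.
With the tool pointing down it reaches from about 0.275 to 0.85 m from the base axis. Payload 5.2 kg.
Tool frame: the origin (TCP) lies at the very end of the fingers, on their centre line; the grasp point (between the pads) lies 19 mm behind it; z points along the fingers, y is the line along which they close (so a half turn about z gives the same grasp; the last joint's range is limited). The gripper opens to 85 mm and grips with 20 to 120 N. Pads are 22 mm wide; open, the fingers measure 114 mm over their backs; the gripper's body (76 mm by 85 mm) begins 54 mm behind the grasp point. The pads swing forward as they close: fully open they stand 13 mm farther back than shut.
Start: joints at [-1.363, 0.259, 1.535, -0, 1.348, -0.203], TCP at [0.22, -0.504, 0.231] pointing down, gripper open.
Joint ranges: [-3.14, 3.14], [-0.91, 2.08], [0.19, 2.58], [-1.22, 4.36], [0.22, 2.71], [-3.12, 3.12]. Speed limits (rad/s): [2.57, 2.57, 3.14, 3.14, 3.14, 3.14].

INTERFACE

Orientations are given as [roll, pitch, yaw] about the fixed x, y, z axes, in that order (R = Rz(yaw) Ry(pitch) Rx(roll)).
In Python, from bench import monitor, optics, order gives the robot as it stands.
- The arm moves only by the tool arm_command, never from a script. Its argument "steps" is one flat list of numbers, 7 for each row, row after row: the turn, a rotation vector about the tool's x, y, z in rad, then the shift along the tool's x, y, z in cm, then the opening, from 0 (shut) to 1 (fully open). In form: [rx, ry, rz, dx, dy, dz, grip, rx, ry, rz, dx, dy, dz, grip, ...]. A call has 1 to 10 rows; each row shifts and turns the commanded pose from where the row before left it, along the tool's axes as they then stand; what a row does not reach is not made up. A row lasts 1/8 s, in which the tool goes at most 62.5 mm and 10.7 degrees, less where a joint would pass 70% of its speed; a pose out of reach is approached as far as the arm can. A call is refused whole if a number of a shift passes 6.25 or a number of a turn 0.188, either way. A call with a gripper value outside its range is refused whole. The fingers move at their own pace and stop on an object; the grip force is fixed at half the most. Time passes only in rows, so rows that do not move let the fingers close. It gives the time, the measured TCP pose, the force, the opening and the grip force at its end, in the units of the state.
- monitor.read_state(): the state, without advancing time (a new reading comes with each control period).
- optics.capture(name): name is "scene" or "top" or "wrist"; returns a dict with "color" (480x640x3 uint8, red, green, blue), "mtx" (3x3 intrinsics, pixels), "extrinsics" (4x4, takes a point from world to camera coordinates); the wrist camera has in their place "hand_eye" (4x4, takes a point from camera to tool coordinates, whose origin is the TCP and whose axes are the flange's). Camera axes: x right, y up, looking along -z (the intrinsics and any distortion apply to the point x, -y, -z); pixel columns grow to the right and rows downward; lengths in m; the calibration is good to about 2 mm. A picture is of the moment at which its call begins: read the wrist's pose just before it. There is no depth.
- order.hand_in(): hands the job in; it is judged then, once.
The state is a dict: "clock": time; "joint_positions": joint angles; "joint_vel": joint speeds; "joint_efforts": joint torques, N m; "ee_pos": TCP position; "ee_rot": TCP orientation; "force": force on the tool from outside, world axes, zero at the start; "wrist_torque": the same for the moment, N m; "grip_width": finger opening in m; "gripper_force": force on a finger pad.
Only numpy, scipy, OpenCV 4.12 (cv2) and the standard library are available. Lean on these libraries where they do the work, as an engineer would, in place of code of your own. Each camera call takes 0.05 s, during which the arm holds its last target. There are 200 camera calls.

TASK

Tidy the stationery into the desk organiser: move the eraser that blocks one of its spring clips into its open compartment, and press the yellow highlighter and the blue pen that lie to the left of it into its yellow and its blue clip until each snaps fully home, roughly centred along its length. Do not knock or shift the water bottle, the glue stick or the mug.

Things in the scene. Friction and masses are not known exactly. Their poses are not given: they have to be found in the camera images.
- organiser: Desk organiser fixed to the desk: grey board 124 (x) by 204 (y) mm, top 10 mm above the desk. On it, along its own y: two clip units, rods along the organiser's x, at y = -70 and -18 mm (either colour at either place), and an open compartment at y = +55 mm. Origin: centre of the underside.
- bin_floor (a point): Centre of the compartment's floor, 10 mm above the desk. The open compartment is 100 mm inside along the organiser's x and 76 mm along its y, with white walls 3 mm thick and 14 mm high above this floor; black floor.
- highlighter: Loose yellow highlighter, 125 mm long (x), 15 mm thick, 14 to 28 g, lying flat on the desk; grip it across the barrel. Origin: middle of its underside as it lies at the start (it may roll).
- highlighter_mid (a point): Middle of the highlighter on its axis, 7.5 mm above the desk at the start; x along the barrel.
- pen_blue: Loose blue pen, 142 mm long (x), 10 mm thick, 14 to 28 g, lying flat on the desk; grip it across the barrel. Origin: middle of its underside as it lies at the start (it may roll).
- pen_mid (a point): Middle of the blue pen on its axis, 5 mm above the desk at the start; x along the barrel.
- eraser: Loose eraser, blue sleeve and white end, 21 (x) by 42 (y) by 13 mm, 30 g. It lies on the organiser's board in the clip unit at organiser y = -18 mm (whichever colour), between its jaw pairs, long side along the rod; nothing can seat there until it is gone. Origin: centre of the underside.
- water_bottle: Bystander: clear water bottle with red cap, 65 mm across, 212 mm high, 0.15 kg, loose. Origin: centre of the underside.
- glue_stick: Bystander: yellow glue stick standing upright between the pens and the organiser, 27 mm across, 94 mm high, loose and easily toppled. Origin: centre of the underside.
- mug: Bystander: orange mug beyond the organiser's right end, 81 mm across without its handle, 101 mm high, loose. Origin on the underside, between the cup and its handle; the handle points along the body's -y.
- wide_clip: Yellow clip unit for the highlighter, fixed, open from above: two pairs of sprung steel jaws at x = -30 and +30 mm, each 10 mm long in x (rod direction). Flared tips 17 mm either side of the middle; throat below 11 mm wide. An item laid in rests on the flare; pushed straight down with 10 to 16 N it snaps under the throat onto its seat. Origin: underside.
- wide_clip_seat (a point): Point in the yellow clip unit where the middle of the highlighter (point highlighter_mid) lies when fully home, 25.5 mm above the desk; x along the rod, z up. The jaws' throat is 6 mm and their tips 18 mm above this point. Between the jaw pairs only the board with a flat strip 2 mm high lies below, its top 13.5 mm under this point.
- narrow_clip: Blue clip unit for the blue pen, fixed, open from above: two pairs of sprung steel jaws at x = -30 and +30 mm, each 10 mm long in x (rod direction). Flared tips 14 mm either side of the middle; throat below 6 mm wide. An item laid in rests on the flare; pushed straight down with 10 to 16 N it snaps under the throat onto its seat. Origin: underside.
- narrow_clip_seat (a point): Point in the blue clip unit where the middle of the blue pen (point pen_mid) lies when fully home, 23 mm above the desk; x along the rod, z up. The jaws' throat is 5 mm and their tips 17 mm above this point. Between the jaw pairs only the board with a flat strip 2 mm high lies below, its top 11 mm under this point.
Mind the look-alikes: they are no part of the job. Of the things like the eraser, leave any that is pink; of the rest the larger one is meant.

How it is judged:
By the outcome, as a careful person would: the job done as asked, in the order asked, and still so for the second after the job is handed in, with the robot touching nothing.
It also fails if it takes over 72 s, if anything falls off the work surface, if the arm or the gripper's body presses on something with over 40 N, if the wrist force passes 120 N, or if a joint passes its speed limit or range.

## Working session

There is one attempt and no reset: what is moved stays moved. The work goes in short steps, Python scripts to look and compute and a tool call to move; the robot and the scene stay as the last step left them, time stands still between calls to the robot, and variables do not carry over. Pictures are saved under pics/ and viewed, at most 14 in all, crops included, and the job is handed in when it is done.

Besides the shell and the picture viewer there is one more tool, called as a command line: name --argument value ..., lists and objects as JSON in quotes. arm_command: Moves the arm, as the interface text tells. Its arguments: {"type":"object","properties":{"steps":{"type":"array","items":{"type":"number"}}},"required":["steps"]}

```bash
mkdir -p pics; ls
python3 - <<'E'
from bench import monitor, optics, order
import cv2
s=monitor.read_state();print({k:s[k] for k in('clock','ee_pos','ee_rot','grip_width','force')})
for n in('scene','top'):
    c=optics.capture(n);cv2.imwrite(f'pics/{n}0.png',c['color'][:,:,::-1]);print(n,c['mtx'],c['extrinsics'],[k for k in c])
c=optics.capture('wrist');print(c['mtx'],c['hand_eye'],list(c))
E
```

```text
pics
{'clock': 0.0, 'ee_pos': array([ 0.21953789, -0.5036846 ,  0.23047506]), 'ee_rot': array([-3.13975965e+00, -3.58758926e-04,  4.10794597e-01]), 'grip_width': 0.08545178183600691, 'force': array([-0.07793192,  0.74172165,  0.13772338])}
scene [[449.67146649   0.         325.32524857]
 [  0.         449.67146649 234.84122056]
 [  0.           0.           1.        ]] [[ 5.95617418e-01 -8.03267922e-01 -7.33190751e-04 -4.94524883e-01]
 [ 4.01153278e-01  2.96661250e-01  8.66641881e-01 -1.57222924e-01]
 [-6.95928113e-01 -5.16481121e-01  4.98930168e-01 -7.04096730e-01]
 [ 0.00000000e+00  0.00000000e+00  0.00000000e+00  1.00000000e+00]] ['color', 'mtx', 'extrinsics']
top [[440.49997865   0.         313.29736812]
 [  0.         440.49997865 234.06991539]
 [  0.           0.           1.        ]] [[-0.0289882  -0.99927226  0.02479175 -0.26612943]
 [ 0.99529515 -0.02656111  0.09317763 -0.49475217]
 [-0.09245132  0.02737617  0.9953408  -0.86397599]
 [ 0.          0.          0.          1.        ]] ['color', 'mtx', 'extrinsics']
[[421.34819942   0.         316.50518822]
 [  0.         421.34819942 241.9692273 ]
 [  0.           0.           1.        ]] [[-4.01135854e-04  9.54367123e-01  2.98635619e-01  7.56205439e-02]
 [ 9.99998604e-01  8.67312254e-04 -1.42849339e-03  1.50611090e-04]
 [-1.62231746e-03  2.98634629e-01 -9.54366139e-01 -1.42533593e-01]
 [ 0.00000000e+00  0.00000000e+00  0.00000000e+00  1.00000000e+00]] ['color', 'mtx', 'hand_eye']
```

View pics/top0.png

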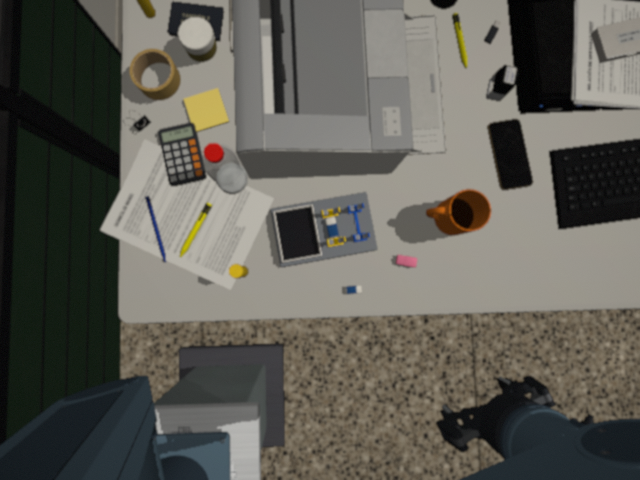

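View pics/scene0.png

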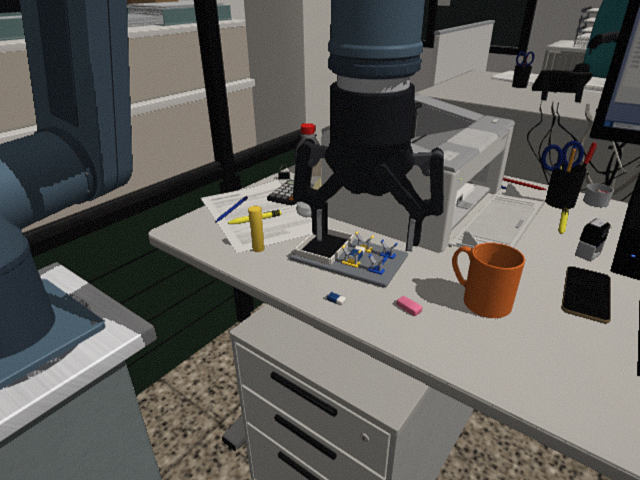

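The top view shows the organiser at about (324,229), with its compartment on the left. The middle (yellow) clip at (333,228) holds a blue/white eraser, and the blue clip is at (357,224). The highlighter is at (196,230), the blue pen at (155,229), the glue stick at (237,271), the bottle at (225,170) and the mug at (462,212).

Eraser candidates are (331,228) in the clip, (352,290) on the desk and the pink one at (405,261). The one in the clip fits, being blue/white and the larger. I'll confirm it in an enlarged crop.

```bash
cat > h.py <<'E'
from bench import monitor, optics, order
import numpy as np, cv2
from scipy.spatial.transform import Rotation as Ro
def pose():
    s=monitor.read_state();T=np.eye(4);T[:3,:3]=Ro.from_euler('xyz',s['ee_rot']).as_matrix();T[:3,3]=s['ee_pos'];return T
def cam(n):
    T=pose();c=optics.capture(n)
    M=T@c['hand_eye'] if n=='wrist' else np.linalg.inv(c['extrinsics'])
    return c['color'][:,:,::-1].copy(),c['mtx'],M
def w(K,M,u,v,z):
    d=M[:3,:3]@np.array([(u-K[0,2])/K[0,0],-(v-K[1,2])/K[1,1],-1]);p=M[:3,3]
    return p+d*(z-p[2])/d[2]
def px(K,M,P):
    q=np.linalg.inv(M)@np.append(P,1);return K[0,0]*q[0]/-q[2]+K[0,2],K[1,1]*-q[1]/-q[2]+K[1,2]
def fmt(a): return np.round(a,4)
E
python3 - <<'E'
from h import *
im,K,M=cam('top')
a=im[180:300,110:270];b=im[180:300,265:425]
cv2.imwrite('pics/crop0.png',np.vstack([cv2.resize(x,(800,600),interpolation=cv2.INTER_CUBIC)[::2,::2] if 0 else cv2.resize(x,(400,300),interpolation=cv2.INTER_CUBIC) for x in (a,b)]))
for n,u,v,z in [('comp',297,233,.01),('orgTL',269,209,.01),('orgBL',277,267,.01),('orgTR',369,194,.01),('orgBR',377,249,.01),('eraser',331,228,.02),('decoy',352,290,.01),('hlA',209,205,.0075),('hlB',183,254,.0075),('penA',148,198,.005),('penB',164,261,.005),('glue',237,271,.094),('cap',214,153,.21),('botbase',233,180,.03),('mug',462,212,.1)]:
    print(n,fmt(w(K,M,u,v,z)))
E
```

```text
comp [ 0.4918 -0.2468  0.01  ]
orgTL [ 0.5431 -0.1903  0.01  ]
orgBL [ 0.4232 -0.2042  0.01  ]
orgTR [ 0.5694 -0.3987  0.01  ]
orgBR [ 0.4543 -0.4106  0.01  ]
eraser [ 0.4992 -0.3165  0.02  ]
decoy [ 0.3721 -0.3558  0.01  ]
hlA [ 0.5549 -0.0667  0.0075]
hlB [ 0.4552 -0.0132  0.0075]
penA [0.5731 0.059  0.005 ]
penB [0.4421 0.0259 0.005 ]
glue [ 0.4162 -0.1352  0.094 ]
cap [ 0.6064 -0.1176  0.21  ]
botbase [ 0.6012 -0.1201  0.03  ]
mug [ 0.5145 -0.5582  0.1   ]
```

View pics/crop0.png

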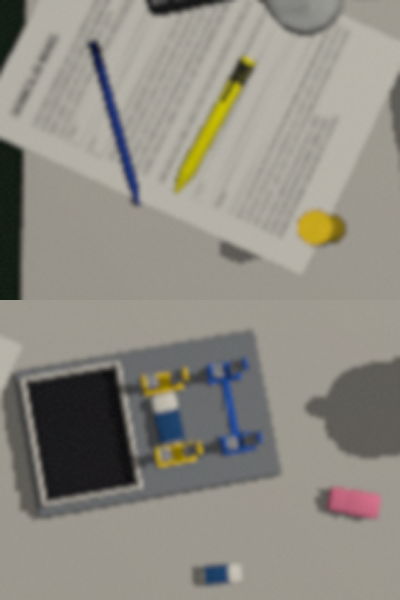

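The crop confirms it. The blue/white eraser sits between the yellow jaws and is larger than the one on the desk, and the third is pink. I'll move above it.

arm_command --steps '[0,0,0.14,0,0,0,0.4,0,0,0.14,0,0,0,0.4,0,0,0,5,-2.5,0.5,0.4,0,0,0,5,-2.5,0.5,0.4,0,0,0,5,-2.5,0.5,0.4,0,0,0,5,-2.5,0.5,0.4,0,0,0,5,-2.5,0.5,0.4,0,0,0,5,-2.5,0.5,0.4,0,0,0,0,0,0,0.4,0,0,0,0,0,0,0.4]'

```text
clock: 1.45
ee_pos: [0.4972, -0.3163, 0.201]
ee_rot: [-3.141, 0.001, 0.132]
force: [0.4, -0.2, -0.1]
grip_width: 0.0342
gripper_force: 0.0
```

```bash
cat >> h.py <<'E'
def go(P,yaw):
    "turn about tool z, then shift in cm along the turned tool axes"
    s=monitor.read_state();y0=s['ee_rot'][2];d=np.array(P)-s['ee_pos'];c,n=np.cos(yaw),np.sin(yaw)
    return np.round([y0-yaw,100*(c*d[0]+n*d[1]),100*(n*d[0]-c*d[1]),-100*d[2]],2)
E
python3 - <<'E'
from h import *
im,K,M=cam('wrist');cv2.imwrite('pics/w1.png',im);np.savez('w1.npz',K=K,M=M)
s=monitor.read_state();print(s['ee_pos'],s['ee_rot'],s['grip_width'],s['force'])
E
```

```text
[ 0.49682571 -0.31687753  0.20117687] [-3.14158799e+00  7.51445196e-04  1.30462820e-01] 0.03408405232861883 [ 0.95421307 -0.43457897 -0.0548315 ]
```

View pics/w1.png

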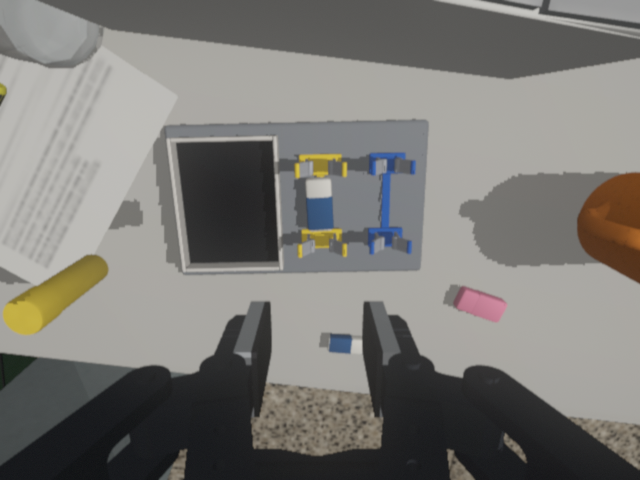

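The wrist view shows the board corners at (167,127), (428,121), (421,271) and (180,275). The eraser's top face has its centre at (319,204), the yellow jaws are at (320,165) and (321,241), and the blue jaws at (391,163) and (388,239).

Run:
```python
from h import *
f=np.load('w1.npz');K,M=f['K'],f['M']
c=np.array([w(K,M,u,v,.010) for u,v in [(167,126),(428,120),(421,271),(180,275)]]);print(fmt(c),fmt(c.mean(0)))
e=c[0]-c[1]+c[3]-c[2];print('yaw y',np.arctan2(-e[0],e[1]));e=c[0]-c[3]+c[1]-c[2];print('yaw x',np.arctan2(e[1],e[0]))
b=np.array([w(K,M,u,v,.024) for u,v in [(169,137),(277,136),(283,272),(184,273)]]);print('wall',fmt(b.mean(0)))
print('er',fmt(w(K,M,319,204,.023)),fmt(w(K,M,319,181,.023)-w(K,M,320,227,.023)))
O,y=c.mean(0),.13
y=.131
O=c.mean(0)
for n,d in(('wide',-.018),('nar',-.07),('bin',.055)):
    p=O+d*np.array([-np.sin(y),np.cos(y),0]);print(n,fmt(p),np.round(px(K,M,[p[0],p[1],.012])))
P=w(K,M,319,204,.023);P[2]=.014;print(go(P,y))
```

```text
[[ 0.5459 -0.1956  0.01  ]
 [ 0.5763 -0.3922  0.01  ]
 [ 0.4549 -0.4121  0.01  ]
 [ 0.4246 -0.2097  0.01  ]] [ 0.5004 -0.3024  0.01  ]
yaw y 0.15097828120131943
yaw x 0.1390926505520888
wall [ 0.4918 -0.2491  0.024 ]
er [ 0.5037 -0.3182  0.023 ] [0.0359 0.0056 0.    ]
wide [ 0.5028 -0.3203  0.01  ] [321. 203.]
nar [ 0.5096 -0.3718  0.01  ] [386. 203.]
bin [ 0.4932 -0.2479  0.01  ] [230. 203.]
[-0.    0.67  0.22 18.72]
```

arm_command --steps '[0,0,-0.014,0,0,0,0.38,0,0,0,0.7,0.2,0,0.38,0,0,0,0,0,6,0.38,0,0,0,0,0,5,0.38,0,0,0,0,0,4,0.38,0,0,0,0,0,2,0.38,0,0,0,0,0,1.5,0.38,0,0,0,0,0,0,0.38]'

```text
clock: 2.5
ee_pos: [0.5043, -0.3174, 0.0155]
ee_rot: [-3.14, 0.001, 0.144]
force: [-0.7, -0.3, 0.5]
grip_width: 0.0323
gripper_force: 0.0
```

arm_command --steps '[0,0,0,0,0,0,0,0,0,0,0,0,0,0,0,0,0,0,0,0,0,0,0,0,0,0,0,0]'

```text
clock: 3.0
ee_pos: [0.5053, -0.3179, 0.0174]
ee_rot: [3.14, -0.001, 0.145]
force: [0.1, 0.4, 5.8]
grip_width: 0.0175
gripper_force: 59.3
```

arm_command --steps '[0,0,0,0,0,-3,0,0,0,0,0,0,-5,0,0,0,0,-0.2,-3.5,0,0,0,0,0,0,-3.5,0,0,0,0,0,0,0,0,0]'

```text
clock: 3.62
ee_pos: [0.4918, -0.2457, 0.0962]
ee_rot: [-3.14, 0.001, 0.147]
force: [-0.5, -0.9, 0.3]
grip_width: 0.0174
gripper_force: 59.6
```

Run:
```python
from h import *
im,K,M=cam('wrist');cv2.imwrite('pics/w2.png',im)
s=monitor.read_state();print(s['ee_pos'],s['ee_rot'],s['grip_width'],s['force'],s['gripper_force'])
print(go([.4925,-.248,.02],.145))
```

```text
[ 0.49249168 -0.24737884  0.09640276] [-3.14152735e+00  2.11690813e-04  1.46477073e-01] 0.017015714123923862 [-0.56146252  0.3355445  -1.04916381] 59.57663297653198
[ 0.   -0.01  0.06  7.64]
```

View pics/w2.png

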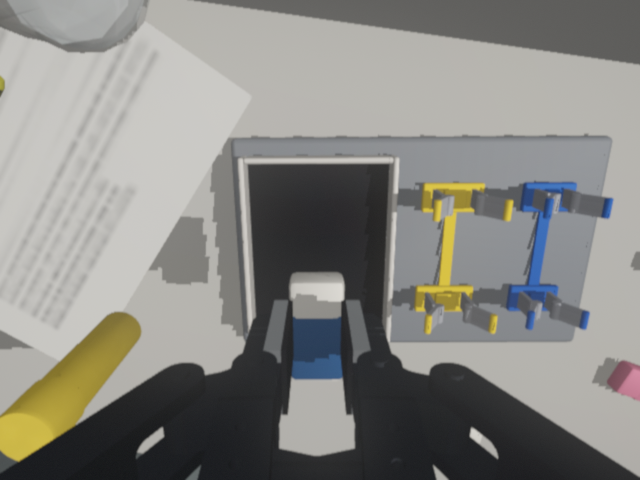

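The eraser is held, with its top at (317,320), above the black compartment. I'll lower and release it.

arm_command --steps '[0,0,0,0,0,4,0,0,0,0,0,0,2.5,0,0,0,0,0,0,1.4,0,0,0,0,0,0,0,0,0,0,0,0,0,0,0.35,0,0,0,0,0,0,0.35,0,0,0,0,0,0,0.35,0,0,0,0,0,-3,0.35,0,0,0,0,0,-6,0.35,0,0,0,0,0,-6,0.35]'

```text
clock: 4.92
ee_pos: [0.4923, -0.2481, 0.1688]
ee_rot: [-3.141, 0.001, 0.145]
force: [0.7, -0.3, 0.1]
grip_width: 0.0297
gripper_force: 0.0
```

arm_command --steps '[0,0,0,0,0,-4,0.35,0,0,0,0,0,-4,0.35,0,0,0,0,0,0,0.35]'

```text
clock: 5.3
ee_pos: [0.4942, -0.2495, 0.2514]
ee_rot: [3.136, -0.006, 0.145]
force: [-0.1, -0.0, -0.7]
grip_width: 0.0297
gripper_force: 0.0
```

Run:
```python
from h import *
s=monitor.read_state();print(s['ee_pos'],s['ee_rot'],s['grip_width'],s['force'])
im,K,M=cam('wrist');cv2.imwrite('pics/w3.png',im)
print(go([.503,-.05,.2],-.49))
```

```text
[ 0.49423451 -0.24948693  0.25141752] [ 3.13572605 -0.00558169  0.14500122] 0.029738115817087813 [-0.14988639 -0.04259241 -0.73149166]
[  0.63  -8.49 -18.     4.9 ]
```

View pics/w3.png

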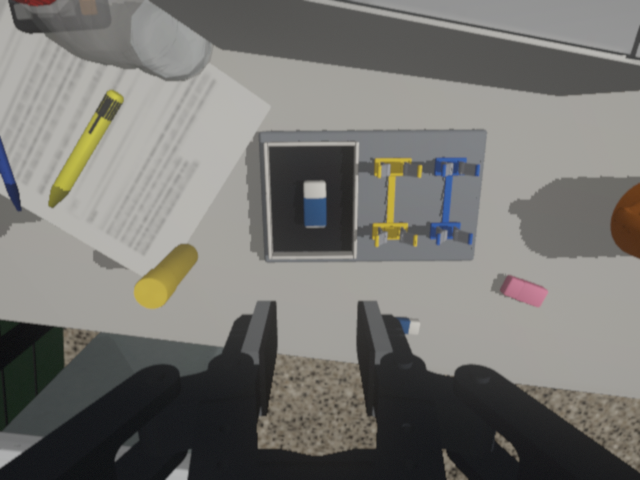

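The eraser lies in the compartment at (315,203). The highlighter's ends are at (119,93) and (53,205).

Run:
```python
from h import *
s=monitor.read_state();print(s['ee_pos'],s['ee_rot'])
c=optics.capture('wrist');K=c['mtx']
T=np.eye(4);T[:3,:3]=Ro.from_euler('xyz',[np.pi,0,.145]).as_matrix();T[:3,3]=[.4925,-.2485,.251];M=T@c['hand_eye']
a,b=w(K,M,119,93,.0075),w(K,M,53,205,.0075);print('hl',fmt(a),fmt(b),fmt((a+b)/2),np.linalg.norm(a-b),np.arctan2(*(a-b)[1::-1]))
cc=np.array([w(K,M,u,v,.010) for u,v in [(262,132),(487,130),(473,261),(265,261)]]);print(fmt(cc),fmt(cc.mean(0)))
print('wide',fmt(w(K,M,391,199,.012)),'nar',fmt(w(K,M,447,197,.012)))
m=(a+b)/2;m[2]=.17;print(go(m,np.arctan2(*(a-b)[1::-1])))
```

```text
[ 0.49323558 -0.2487554   0.24899052] [ 3.13880997e+00 -2.59462448e-03  1.44929463e-01]
hl [ 0.5571 -0.0677  0.0075] [ 0.4486 -0.0073  0.0075] [ 0.5029 -0.0375  0.0075] 0.12408163311928366 -0.5076304242998503
[[ 0.5426 -0.1936  0.01  ]
 [ 0.5728 -0.3896  0.01  ]
 [ 0.4516 -0.4085  0.01  ]
 [ 0.4227 -0.2093  0.01  ]] [ 0.4974 -0.3002  0.01  ]
wide [ 0.5004 -0.3175  0.012 ] nar [ 0.5096 -0.3681  0.012 ]
[  0.65  -9.34 -18.92   7.73]
```

arm_command --steps '[0,0,0.163,0,0,0,0.35,0,0,0.163,0,0,0,0.35,0,0,0.163,0,0,0,0.35,0,0,0.163,0,0,0,0.35,0,0,0,-2.33,-4.73,0,0.35,0,0,0,-2.33,-4.73,0,0.35,0,0,0,-2.33,-4.73,0,0.35,0,0,0,-2.33,-4.73,0,0.35,0,0,0,0,0,6,0.35,0,0,0,0,0,4,0.35]'

```text
clock: 6.65
ee_pos: [0.501, -0.036, 0.1439]
ee_rot: [3.141, 0.004, -0.505]
force: [-0.1, -0.4, 0.3]
grip_width: 0.0296
gripper_force: 0.0
```

arm_command --steps '[0,0,0,0,0,0,0.35,0,0,0,0,0,0,0.35]'

```text
clock: 6.9
ee_pos: [0.5035, -0.038, 0.1478]
ee_rot: [-3.142, -0.0, -0.508]
force: [0.3, 0.8, 0.5]
grip_width: 0.0298
gripper_force: 0.0
```

```bash
cat >> h.py <<'E'
def blob(im,lo,hi,roi=None):
    h=cv2.inRange(cv2.cvtColor(im,cv2.COLOR_BGR2HSV),lo,hi)
    n,l,st,c=cv2.connectedComponentsWithStats(h)
    out=[]
    for i in np.argsort(-st[1:,4])[:4]+1:
        r=cv2.minAreaRect(np.argwhere(l==i)[:,::-1].astype(np.float32));out.append((st[i,4],r))
    return out
E
python3 - <<'E'
from h import *
s=monitor.read_state();print(s['ee_pos'],s['ee_rot'],s['grip_width'])
im,K,M=cam('wrist');cv2.imwrite('pics/w4.png',im)
for b in blob(im,(26,120,60),(34,255,255)):
    print(b)
    (c,(ww,hh),an)=b[1]; bx=cv2.boxPoints(b[1]); print([fmt(w(K,M,*p,.0075))[:2] for p in bx],fmt(w(K,M,*c,.0075)))
E
```

```text
[ 0.50351035 -0.03798032  0.14784678] [-3.14154263e+00 -1.00784536e-04 -5.07504489e-01] 0.029774869155659387
(np.int32(2362), ((312.5, 236.5), (137.0, 19.0), 90.0))
[array([ 0.542 , -0.0501]), array([ 0.5359, -0.0612]), array([ 0.448 , -0.0128]), array([ 0.4548, -0.0005])] [ 0.4974 -0.0324  0.0075]
(np.int32(146), ((312.5, 135.0), (8.0, 19.0), 90.0))
[array([ 0.5628, -0.062 ]), array([ 0.5568, -0.0727]), array([ 0.5523, -0.0703]), array([ 0.5584, -0.0595])] [ 0.5576 -0.0661  0.0075]
```

View pics/w4.png

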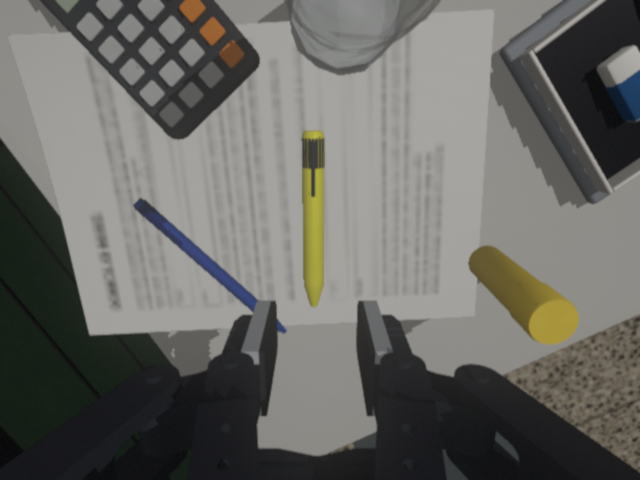

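The highlighter is centred under the gripper, running from (313,131) to (314,306). The pen runs from (138,202) to (284,331). Descending.

arm_command --steps '[0,0,0,0.15,-0.15,5,0.35,0,0,0,0,0,4,0.35,0,0,0,0,0,3,0.35,0,0,0,0,0,2.3,0.35,0,0,0,0,0,0,0.35]'

```text
clock: 7.58
ee_pos: [0.5053, -0.0375, 0.0043]
ee_rot: [3.141, 0.001, -0.508]
force: [0.4, 0.5, 0.4]
grip_width: 0.0298
gripper_force: 0.0
```

arm_command --steps '[0,0,0,0,0,0,0,0,0,0,0,0,0,0,0,0,0,0,0,0,0,0,0,0,0,0,0,0]'

```text
clock: 8.07
ee_pos: [0.5067, -0.0377, 0.0061]
ee_rot: [-3.141, -0.004, -0.507]
force: [0.0, -0.7, 6.6]
grip_width: 0.0123
gripper_force: 59.4
```

arm_command --steps '[0,0,0,0,0,-3,0,0,0,0,0,0,-5,0,0,0,0,0,0,-6,0,0,0,0,0,0,-6,0,0,0,0,0,0,-5,0,0,0,-0.163,0,0,0,0,0,0,-0.163,0,0,0,0,0,0,-0.163,0,0,0,0,0,0,-0.163,0,0,0,0,0,0,0,0,0,0,0]'

```text
clock: 9.32
ee_pos: [0.5051, -0.0371, 0.2549]
ee_rot: [3.141, -0.001, 0.143]
force: [-1.1, 0.3, -0.8]
grip_width: 0.012
gripper_force: 58.8
```

Run:
```python
from h import *
s=monitor.read_state();print(s['ee_pos'],s['ee_rot'],s['grip_width'])
print(go([.5012,-.3188,.12],.145))
```

```text
[ 0.50505057 -0.03707135  0.25489646] [ 3.14125590e+00 -8.42210252e-04  1.43418373e-01] 0.011952109153746707
[-0.   -4.45 27.82 13.49]
```

arm_command --steps '[0,0,0,-0.74,4.64,0,0,0,0,0,-0.74,4.64,0,0,0,0,0,-0.74,4.64,0,0,0,0,0,-0.74,4.64,0,0,0,0,0,-0.74,4.64,0,0,0,0,0,-0.75,4.62,0,0,0,0,0,0,0,6,0,0,0,0,0,0,6,0,0,0,0,0,0,1.5,0,0,0,0,0,0,0,0]'

```text
clock: 10.58
ee_pos: [0.5014, -0.3188, 0.1196]
ee_rot: [-3.141, 0.0, 0.144]
force: [0.0, -0.9, 0.2]
grip_width: 0.0123
gripper_force: 58.8
```

Run:
```python
from h import *
s=monitor.read_state();print(s['ee_pos'],s['ee_rot'],s['grip_width'])
im,K,M=cam('wrist');cv2.imwrite('pics/w5.png',im);np.savez('w5.npz',K=K,M=M)
```

```text
[ 0.5013753  -0.31879071  0.11957154] [-3.14099212e+00  4.94184493e-04  1.43560998e-01] 0.012282221872849101
```

View pics/w5.png

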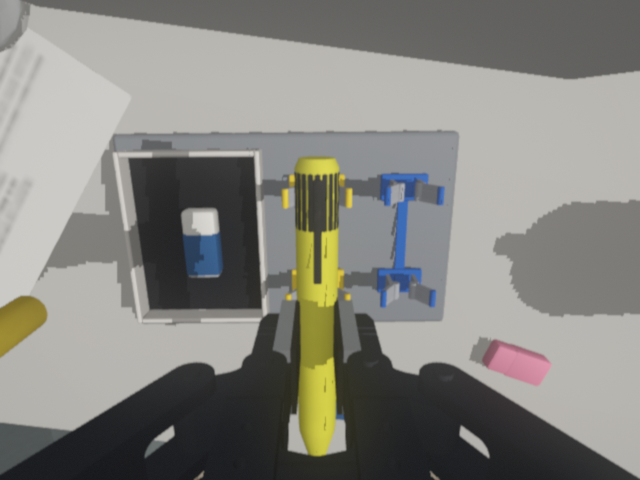

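The highlighter at (317,300) is straight and centred between the yellow tips, which are at (284/349,197) and (288/347,296).

Run:
```python
from h import *
f=np.load('w5.npz');K,M=f['K'],f['M']
for n,u,v,z in[('far',317,196,.04),('near',317,293,.04),('strip blue a',402,201,.012),('strip blue b',400,269,.012),('blue far base',404,179,.012),('blue near base',399,276,.012),('hlA',317,158,.124),('hlB',317,456,.124)]: print(n,fmt(w(K,M,u,v,z)))
c=np.array([w(K,M,u,v,.010) for u,v in [(115,133),(457,132),(444,321),(138,325)]]);print(fmt(c),fmt(c.mean(0)))
```

```text
far [ 0.5331 -0.3151  0.04  ]
near [ 0.4773 -0.3231  0.04  ]
strip blue a [ 0.532  -0.3672  0.012 ]
strip blue b [ 0.4887 -0.3748  0.012 ]
blue far base [ 0.5452 -0.3656  0.012 ]
blue near base [ 0.4839 -0.3751  0.012 ]
hlA [ 0.5618 -0.3107  0.124 ]
hlB [ 0.4431 -0.3279  0.124 ]
[[ 0.5472 -0.1948  0.01  ]
 [ 0.5761 -0.3909  0.01  ]
 [ 0.4558 -0.4118  0.01  ]
 [ 0.4239 -0.2102  0.01  ]] [ 0.5008 -0.3019  0.01  ]
```

arm_command --steps '[0,0,0,0.15,0,4,0,0,0,0,0,0,2.5,0,0,0,0,0,0,1,0,0,0,0,0,0,0.5,0,0,0,0,0,0,0.3,0,0,0,0,0,0,0,0]'

```text
clock: 11.38
ee_pos: [0.5032, -0.319, 0.0371]
ee_rot: [3.141, -0.001, 0.145]
force: [-0.0, 0.7, 0.3]
grip_width: 0.0121
gripper_force: 58.8
```

arm_command --steps '[0,0,0,0,0,0.4,0,0,0,0,0,0,0.3,0,0,0,0,0,0,0,0]'

```text
clock: 11.75
ee_pos: [0.503, -0.3192, 0.0294]
ee_rot: [3.141, -0.0, 0.145]
force: [-0.2, -2.1, -1.4]
grip_width: 0.0118
gripper_force: 58.9
```

arm_command --steps '[0,0,0,0,0,0.3,0,0,0,0,0,0,0.2,0,0,0,0,0,0,0,0]'

```text
clock: 12.12
ee_pos: [0.5026, -0.3186, 0.0241]
ee_rot: [-3.141, 0.0, 0.145]
force: [0.2, -1.7, 0.5]
grip_width: 0.0118
gripper_force: 59.2
```

arm_command --steps '[0,0,0,0,0,0.2,0,0,0,0,0,0,0,0]'

```text
clock: 12.38
ee_pos: [0.5027, -0.3187, 0.0239]
ee_rot: [3.141, -0.0, 0.145]
force: [-2.9, 0.6, 13.9]
grip_width: 0.0123
gripper_force: 60.7
```

arm_command --steps '[0,0,0,0,0,0.2,0,0,0,0,0,0,0,0]'

```text
clock: 12.62
ee_pos: [0.5027, -0.3187, 0.0237]
ee_rot: [3.14, -0.0, 0.145]
force: [-6.5, 3.7, 26.3]
grip_width: 0.0122
gripper_force: 62.3
```

arm_command --steps '[0,0,0,0,0,0.2,0,0,0,0,0,0,0,0]'

```text
clock: 12.88
ee_pos: [0.5028, -0.3188, 0.0235]
ee_rot: [3.14, -0.001, 0.145]
force: [-11.1, 5.5, 39.1]
grip_width: 0.0117
gripper_force: 63.8
```

A hard stop at z≈0.0238 with the force rising well past 16 N matches the grasp offset of about 1.5 mm, so the highlighter looks seated. I'll relax, release and check.

arm_command --steps '[0,0,0,0,0,-0.5,0,0,0,0,0,0,0,0.3,0,0,0,0,0,0,0.3,0,0,0,0,0,-2,0.3,0,0,0,0,0,-4,0.3,0,0,0,0,0,-6,0.3,0,0,0,0,0,-6,0.3,0,0,0,0,0,-5,0.3,0,0,0,0,0,0,0.3,0,0,0,0,0,0,0.3]'

```text
clock: 14.12
ee_pos: [0.5024, -0.3181, 0.252]
ee_rot: [-3.14, 0.001, 0.145]
force: [0.1, 0.0, -1.1]
grip_width: 0.0254
gripper_force: 0.0
```

Run:
```python
from h import *
s=monitor.read_state();print(s['ee_pos'],s['ee_rot'],s['grip_width'])
im,K,M=cam('wrist');im2,_,_=cam('scene')
a=cv2.resize(im[80:320,120:520],(800,480));b=cv2.resize(im2[215:300,270:430],(800,425))
cv2.imwrite('pics/w6.png',cv2.resize(np.vstack([a,b]),(530,600)))
# pen from the view above the highlighter (w4)
c=optics.capture('wrist');T=np.eye(4);T[:3,:3]=Ro.from_euler('xyz',[np.pi,0,-.5075]).as_matrix();T[:3,3]=[.5035,-.038,.1475];M4=T@c['hand_eye']
a,b=w(K,M4,138,202,.005),w(K,M4,284,331,.005);m=(a+b)/2;print(a,b,np.linalg.norm(a-b),m);y=np.arctan2(*(a-b)[1::-1])
# expected top line if seated / not
for z in(.0255,.0345): print(z,[np.round(px(K,M,[.503+d*.9895,-.319+d*.144,z])) for d in(-.0625,.0625)])
m[2]=.15;print(y,go(m,y))
```

```text
[ 0.50241266 -0.31813083  0.25204144] [-3.13991377e+00  1.13238635e-03  1.44963393e-01] 0.025442573937502967
[0.57638974 0.06108441 0.005     ] [0.44162559 0.02380826 0.005     ] 0.13982448320899096 [0.50900767 0.04244633 0.005     ]
0.0255 [array([317., 265.]), array([317., 126.])]
0.0345 [array([317., 268.]), array([317., 126.])]
0.26985578192304865 [ -0.13  10.28 -34.55  10.1 ]
```

View pics/w6.png

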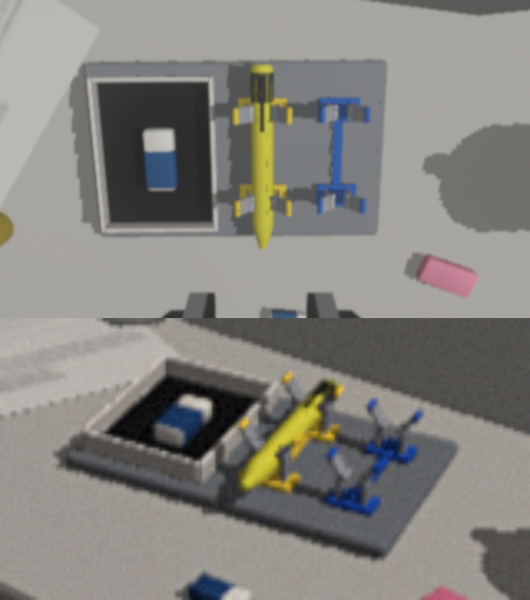

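The highlighter sits low in both yellow jaw pairs, with the jaw tips standing above it at (240,110), (285,105), (240,205) and (285,200) in the upper crop. Next is the pen.

arm_command --steps '[0,0,-0.12,0,0,0,0.3,0,0,0,1.71,-5.76,0,0.3,0,0,0,1.71,-5.76,0,0.3,0,0,0,1.71,-5.76,0,0.3,0,0,0,1.71,-5.76,0,0.3,0,0,0,1.71,-5.76,0,0.3,0,0,0,1.71,-5.76,0,0.3,0,0,0,0,0,5,0.3,0,0,0,0,0,5,0.3,0,0,0,0,0,0,0.3]'

```text
clock: 15.52
ee_pos: [0.5074, 0.0426, 0.1489]
ee_rot: [-3.137, 0.01, 0.265]
force: [-0.5, -0.4, 1.2]
grip_width: 0.0257
gripper_force: 0.0
```

arm_command --steps '[0,0,0,0,0,0,0.3,0,0,0,0,0,0,0.3]'

```text
clock: 15.78
ee_pos: [0.5128, 0.0413, 0.1553]
ee_rot: [3.14, -0.003, 0.264]
force: [0.5, 0.4, 0.3]
grip_width: 0.0257
gripper_force: 0.0
```

Run:
```python
from h import *
s=monitor.read_state();print(s['ee_pos'],s['ee_rot'],s['grip_width'])
im,K,M=cam('wrist');cv2.imwrite('pics/w7.png',im)
for A,r in blob(im,(105,110,30),(130,255,255))[:3]:
    bx=cv2.boxPoints(r);p=np.array([w(K,M,*q,.005) for q in bx]);e=max([p[0]-p[1],p[1]-p[2]],key=np.linalg.norm);e*=np.sign(e[0])
    m=p.mean(0);y=np.arctan2(e[1],e[0]);m[2]=.005;print(A,np.round(r[0]),np.round(r[1]),fmt(m),np.linalg.norm(e),y,go(m,y))
```

```text
[0.51284863 0.04129189 0.15534062] [ 3.14018625 -0.00340563  0.26420898] 0.02570398458835274
976 [314. 237.] [155.   7.] [0.4986 0.0383 0.005 ] 0.1175422595711508 0.2744721725676189 [-1.000e-02 -1.450e+00 -9.000e-02  1.503e+01]
```

View pics/w7.png

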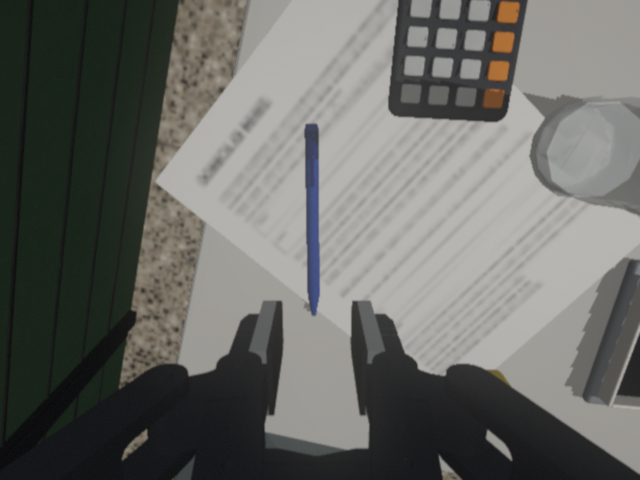

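The pen runs from (312,125) to (314,314), aligned with the tool.

Run:
```python
from h import *
im,K,M=cam('wrist');s=monitor.read_state();print(s['ee_pos'],s['ee_rot'])
a,b=w(K,M,312,125,.005),w(K,M,314.3,314,.005);m=(a+b)/2;y=np.arctan2(*(a-b)[1::-1]);print(np.linalg.norm(a-b),m,y)
m[2]=.004;print(go(m,y))
```

```text
[0.51247006 0.04136291 0.15503285] [ 3.14031268e+00 -3.00623638e-03  2.64340689e-01]
0.140027263694296 [0.50917449 0.04186519 0.005     ] 0.2733205124330734
[-1.00e-02 -3.00e-01 -1.40e-01  1.51e+01]
```

arm_command --steps '[0,0,-0.01,-0.3,-0.15,5,0.3,0,0,0,0,0,5,0.3,0,0,0,0,0,3,0.3,0,0,0,0,0,1.7,0.3,0,0,0,0,0,0,0.3,0,0,0,0,0,0,0.3]'

```text
clock: 16.62
ee_pos: [0.5091, 0.0422, 0.0075]
ee_rot: [3.141, -0.002, 0.275]
force: [-0.7, 0.2, -0.2]
grip_width: 0.0255
gripper_force: 0.0
```

arm_command --steps '[0,0,0,0,0,0.3,0.3,0,0,0,0,0,0,0.3,0,0,0,0,0,0,0,0,0,0,0,0,0,0,0,0,0,0,0,0,0,0,0,0,0,0,0,0]'

```text
clock: 17.38
ee_pos: [0.5083, 0.0424, 0.0038]
ee_rot: [3.141, -0.001, 0.275]
force: [-2.3, 1.1, 6.5]
grip_width: 0.0067
gripper_force: 59.0
```

arm_command --steps '[0,0,0,0,0,-3,0,0,0,0,0,0,-5,0,0,0,0,0,0,-6,0,0,0,0,0,0,-6,0,0,0,0,0,0,-5,0,0,0,0.13,0,0,0,0,0,0,0,0,0,0,0]'

```text
clock: 18.25
ee_pos: [0.5079, 0.0425, 0.2536]
ee_rot: [3.141, -0.001, 0.146]
force: [-0.5, -0.3, -0.5]
grip_width: 0.0065
gripper_force: 58.9
```

arm_command --steps '[0,0,0,-0.81,5.84,0,0,0,0,0,-0.81,5.84,0,0,0,0,0,-0.81,5.84,0,0,0,0,0,-0.81,5.84,0,0,0,0,0,-0.81,5.84,0,0,0,0,0,-0.81,5.84,0,0,0,0,0,-0.81,5.84,0,0,0,0,0,0,0,6,0,0,0,0,0,0,6,0,0,0,0,0,0,2,0]'

```text
clock: 19.5
ee_pos: [0.5078, -0.3677, 0.1068]
ee_rot: [-3.133, 0.006, 0.147]
force: [0.5, -0.5, -0.4]
grip_width: 0.0063
gripper_force: 59.0
```

arm_command --steps '[0,0,0,0,0,0,0,0,0,0,0,0,0,0]'

```text
clock: 19.75
ee_pos: [0.5113, -0.3707, 0.1139]
ee_rot: [3.141, -0.001, 0.146]
force: [0.4, -0.9, 0.2]
grip_width: 0.0064
gripper_force: 59.0
```

Run:
```python
from h import *
s=monitor.read_state();print(s['ee_pos'],s['ee_rot'],s['grip_width']);print(go([.511,-.3706,.04],.145))
im,K,M=cam('wrist');cv2.imwrite('pics/w8.png',im);np.savez('w8.npz',K=K,M=M)
```

```text
[ 0.51132559 -0.37065446  0.11394756] [ 3.14085028e+00 -5.32562731e-04  1.46003746e-01] 0.006356518005130717
[ 0.   -0.03 -0.01  7.39]
```

View pics/w8.png

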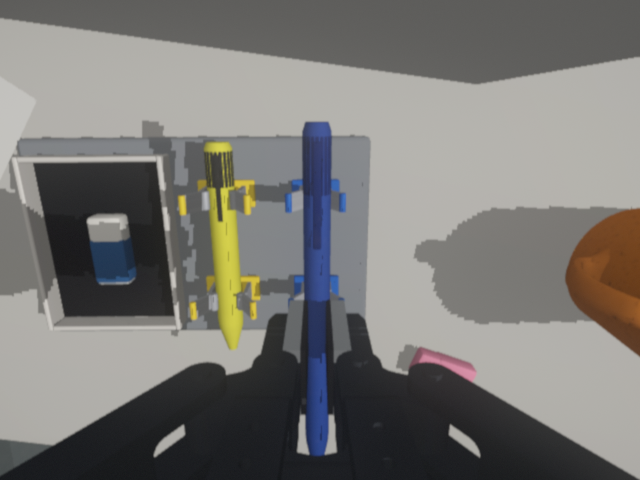

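The pen at column 317 is centred between the blue tips at (289,201) and (343,201). Descending.

arm_command --steps '[0,0,0,0,0,4,0,0,0,0,0,0,3,0,0,0,0,0,0,1,0,0,0,0,0,0,0.4,0,0,0,0,0,0,0,0]'

```text
clock: 20.42
ee_pos: [0.5116, -0.3705, 0.0313]
ee_rot: [3.14, -0.001, 0.145]
force: [-1.2, 2.4, 1.7]
grip_width: 0.0063
gripper_force: 59.3
```

arm_command --steps '[0,0,0,0,0,0.4,0,0,0,0,0,0,0,0]'

```text
clock: 20.68
ee_pos: [0.5119, -0.3712, 0.0266]
ee_rot: [3.139, -0.002, 0.145]
force: [1.5, -1.2, -1.7]
grip_width: 0.0061
gripper_force: 58.9
```

arm_command --steps '[0,0,0,0,0,0.3,0,0,0,0,0,0,0,0]'

```text
clock: 20.92
ee_pos: [0.5107, -0.3701, 0.022]
ee_rot: [-3.141, 0.0, 0.145]
force: [0.7, 0.6, -0.5]
grip_width: 0.0063
gripper_force: 59.1
```

arm_command --steps '[0,0,0,0,0,0.2,0,0,0,0,0,0,0,0]'

```text
clock: 21.18
ee_pos: [0.5109, -0.3703, 0.0217]
ee_rot: [3.141, 0.0, 0.145]
force: [-3.0, 2.0, 9.7]
grip_width: 0.0067
gripper_force: 60.4
```

arm_command --steps '[0,0,0,0,0,0.3,0,0,0,0,0,0,0,0]'

```text
clock: 21.42
ee_pos: [0.511, -0.3704, 0.0214]
ee_rot: [3.14, -0.0, 0.145]
force: [-8.5, 6.7, 26.8]
grip_width: 0.0064
gripper_force: 62.6
```

arm_command --steps '[0,0,0,0,0,-0.4,0,0,0,0,0,0,0,0.22,0,0,0,0,0,0,0.22,0,0,0,0,0,-2,0.22,0,0,0,0,0,-4,0.22,0,0,0,0,0,-6,0.22,0,0,0,0,0,-6,0.22,0,0,0,0,0,-5,0.22,0,0,0,0,0,0,0.22,0,0,0,0,0,0,0.22]'

```text
clock: 22.68
ee_pos: [0.5106, -0.37, 0.2503]
ee_rot: [-3.14, 0.001, 0.145]
force: [0.8, 0.2, -0.8]
grip_width: 0.0189
gripper_force: 0.0
```

Run:
```python
from h import *
im,K,M=cam('wrist');im2,_,_=cam('scene')
a=cv2.resize(im[80:320,100:500],(800,480));b=cv2.resize(im2[130:325,200:530],(800,473))
cv2.imwrite('pics/w9.png',cv2.resize(np.vstack([a,b]),(504,600)))
```

```text
(no output)
```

View pics/w9.png

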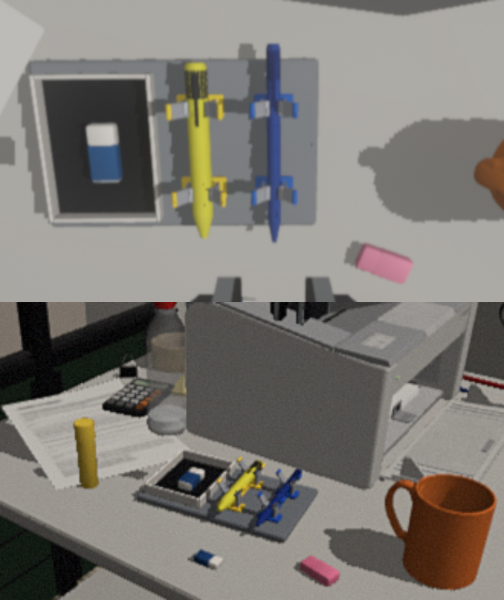

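The picture shows both rods low in their clips, the yellow at (200,150) and the blue at (274,142). The eraser is in the compartment at (103,152), and the bottle, glue stick and mug are upright. Handing in.

```bash
python3 -c "
from bench import order;print(order.hand_in())"
```

```text
the job is handed in; nothing more can be done
None
```

The job is handed in after about 23 s of the 72 s: the eraser is in the compartment, the highlighter and pen are pressed home in the yellow and blue clips, and the bottle, glue stick and mug were not touched.

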